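# Press a paint tin shut on the lab's bench air press

### The job

Close the paint tin standing in the bench air press. First turn the pressure dial until its pointer lines up with the setting marker clipped on the scale; then flip the safety catch all the way over, clear of the valve lever; then take the lever by its T-grip, pull it all the way towards the robot's side of the machine so that the ram presses the lid home, and keep holding it there: finish with the fingers still on the grip and the lever held fully pulled. Do not knock the tin, the jars or the spare tin about.

Things in the scene. Friction and masses are not known exactly. Their poses are not given: they have to be found in the camera images.
- press: bench air press, fixed; origin: centre of its underside; x away from the operator, y to his left, z up. Base 250 x 490 mm. Dark control box on the left: x -115 to 95, y -75 to 235, flat top 85 mm up; it carries the dial (x -20, y 165) and the valve lever and catch (lever plane y 0). C-frame press on the right over the tin: x -53 to 112, y -210 to -120, 295 mm tall
- dial (a joint): angle of the pressure dial (rad): 0 = pointer at the first tick, grows clockwise seen from above, stop at 4.71. Stiff-turning (about 0.04 N m), no spring, stays where it is left
- dial_grip (a point): on the dial's axis at the height to grip: middle of the black grip bar on the knob, 54 long x 14 wide x 32 mm tall, its length along the pointer; 7 mm below the bar's top, 37 mm above the control box's top. Under it a disc of radius 22 mm and the ticked scale plate, radius 52 mm, 6 mm thick. x axis: from the dial's axis to the pointer's tip; z up
- dial_pointer (a point): tip of the dial's pointer (a low fin at one end of the grip bar, with an ivory line running along bar and fin), 36 mm from the dial's axis, 12 mm above the control box's top
- marker_tip (a point): the point 36 mm from the dial's axis, at the pointer tip's height, where the pointer's tip lies when the dial is set. The marker is a small brass tab, 8 mm wide, 5 mm tall, clipped over the scale's rim (39 to 62 mm from the axis); it does not move. It starts 0.4 to 1.6 rad clockwise of the pointer
- catch (a joint): angle of the safety catch (rad): 0 = lying flat across the slot in front of the lever, which it blocks; 2.2 = flipped up and over to its stop, leaning away to the dial's side. Light, a friction hinge: it stays where it is left
- catch_stub (a point): where to take the catch: middle of its round thumb stub, 11 mm diameter, 35 mm long, that sticks out of the catch's free end towards the operator (the press's -x), parallel to the hinge axis and 78 mm from it. The catch is a steel bar 86 x 16 x 10 mm. At the start the stub lies level, 37 mm above the control box's top, free on both sides and below
- catch_hinge (a point): point on the catch's hinge axis straight opposite the stub point (same distance along the axis); the axis is level and runs along the press's x. As the catch opens, the stub rises from the press's -y side of this point, passes above it and comes down on the +y side
- lever (a joint): angle of the valve lever (rad): 0 = at rest, leaning 0.75 rad away from the operator's side; grows as it is pulled to the operator's side (along the press's -x); stop at 1.0, when it leans 0.25 rad towards the operator. Spring return: about 3 N at the grip at the start, 7 N when fully pulled; it swings back if let go. The ram comes down in step with it, 30 mm over the whole pull
- lever_grip: short steel T-grip across the end of the valve lever: a drum 28 mm diameter, 40 mm long along the press's y, with flat ends to pinch, turning freely on its cross pin, so the hand need not tilt with the lever; origin: its centre, 125 mm from the pivot; below it a steel shank of 12 mm diameter along the lever
- lever_pivot (a point): point on the lever's pivot axis in the lever's plane of swing, at x -30, y 0 of the press and 15 mm above the control box's top; the axis is level and runs along the press's y
- lid (a joint): how far the tin's lid has been pushed in (m): 0 = laid on, 5 mm proud; 0.005 = fully home. The ram touches it at lever 0.83 and drives it home by 1.0; nothing else needs doing to it
- tin: half-litre paint tin, 86 mm diameter, 92 mm tall, standing in the nest under the ram, its flat lid on top; origin: centre of its underside. To be left standing there
- jar_white: bystander: white jar with a blue screw cap, 74 mm diameter, 125 mm tall; origin: centre of its underside
- jar_sample: bystander: amber jar with a yellow cap, 60 mm diameter, 98 mm tall; origin: centre of its underside
- tin_spare: bystander: closed dark paint tin, 86 mm diameter, 92 mm tall; origin: centre of its underside
Mind the look-alikes: they are no part of the job. Leave any green or purple look-alike of the tin alone.

How it is judged:
On the way, in this order (a step that is already met when the one before it is completed fails the run):
1. the dial's pointer stands at the setting marker, the catch still closed (distance between dial_pointer and marker_tip below 0.005 m and value of joint catch below 0.5 rad), for 0.3 s.
2. the safety catch is flipped over, the lever still at rest (value of joint catch above 1.7 rad and value of joint lever below 0.15 rad), for 0.2 s.
3. the lever is fully pulled by its grip and the lid pressed home (value of joint lever above 0.94 rad and value of joint lid above 0.003 m and contact force between the fingers and lever_grip above 1 N), for 0.5 s.
At the end, for the whole second after the job is handed in: The lever is held within 0.06 rad of its full pull by fingers that touch its T-grip with more than 1 N, the lid is at least 3 mm of its 5 mm in and the tin upright, the catch is still flipped over (beyond 1.6 rad) and the dial's pointer is within 5.5 mm (about 9 degrees) of the setting marker (all of step 3 and value of joint catch above 1.6 rad and distance between dial_pointer and marker_tip below 0.0055 m and angle between tin's own z axis and vertical below 0.05 rad); the arm keeps its last pose, push and grip.
It fails at once if the lever forced against the closed catch (value of joint lever above 0.2 rad and value of joint catch below 1 rad).
It fails at once if the tin knocked out of its place (distance of tin from where it was at the start of the episode above 0.02 m).
It fails at once if a bystander disturbed (distance of any of jar_white, jar_sample, tin_spare from where it was at the start of the episode above 0.03 m).
It also fails if it takes over 67 s, if anything falls off the work surface, if the arm or the gripper's body presses on something with over 40 N, if the wrist force passes 120 N, or if a joint passes its speed limit or range.

### The arm

A 6-joint arm with a two-finger parallel gripper is mounted at the origin on the work surface. World frame = base frame: x ahead of the robot, y to its left, z up, the work surface at z = 0. Lengths are in m, angles in rad, forces in N, time in s.
With the tool pointing down it reaches from about 0.35 to 0.975 m from the base axis. Payload 4.9 kg.
Tool frame: the origin (TCP) lies at the very end of the fingers, on their centre line; the grasp point (between the pads) lies 19 mm behind it; z points along the fingers, y is the line along which they close (so a half turn about z gives the same grasp; the last joint's range is limited). The gripper opens to 85 mm and grips with 20 to 120 N. Pads are 22 mm wide; open, the fingers measure 114 mm over their backs; the gripper's body (76 mm by 85 mm) begins 54 mm behind the grasp point. The pads swing forward as they close: fully open they stand 13 mm farther back than shut.
Start: joints at [-1.25, 0.053, 1.613, -0, 1.476, -0.119], TCP at [0.266, -0.566, 0.231] pointing down, gripper open.
Joint ranges: [-3.01, 3.01], [-1.01, 2.22], [0.06, 2.58], [-1.02, 4.17], [0.09, 2.62], [-3.14, 3.14]. Speed limits (rad/s): [2.57, 2.57, 3.14, 3.14, 3.14, 3.14].

### API

Orientations are given as a rotation vector (axis times angle).
In Python, from station import ctrl, imaging gives the robot as it stands.
- The arm moves only by the tool play_rows, never from a script. Its argument "series" is a list of rows, each a list of 3 entries, a list of its own where there are three numbers: the opening, from 0 (shut) to 1 (fully open), then the shift along the tool's x, y, z each as a share of 0.05 m, from -1 to 1, then the turn, a rotation vector about the tool's x, y, z each as a share of 8 degrees, from -1 to 1. In form: [[grip, [dx, dy, dz], [ax, ay, az]], ...]. A call has 1 to 8 rows; each row shifts and turns the commanded pose from where the row before left it, along the tool's axes as they then stand; what a row does not reach is not made up. A row lasts 1/8 s, in which the tool goes at most 62.5 mm and 10.7 degrees, less where a joint would pass 70% of its speed; a pose out of reach is approached as far as the arm can. A call with a number of a shift or a turn outside -1 to 1 is refused whole. A call with a gripper value outside its range is refused whole. The fingers move at their own pace and stop on an object; "force" is the grip in N (left out, the last holds). Time passes only in rows, so rows that do not move let the fingers close. It gives the time, the measured TCP pose, the force, the opening and the grip force at its end, in the units of the state.
- ctrl.get_obs(): the state, without advancing time (a new reading comes with each control period).
- imaging.get_image(name): name is "scene" or "top" or "wrist"; returns a dict with "color" (480x640x3 uint8, blue, green, red), "fx", "fy", "cx", "cy" (pixels), "extrinsics" (4x4, takes a point from world to camera coordinates); the wrist camera has in their place "hand_eye" (4x4, takes a point from camera to tool coordinates, whose origin is the TCP and whose axes are the flange's). Camera axes: x right, y down, z forward; pixel columns grow to the right and rows downward; lengths in m; the calibration is good to about 2 mm. A picture is of the moment at which its call begins: read the wrist's pose just before it. There is no depth.
- ctrl.finish_job(): hands the job in; it is judged then, once.
The state is a dict: "t": time; "q": joint angles; "dq": joint speeds; "effort": joint torques, N m; "tool_pos": TCP position; "tool_rot": TCP orientation; "contact_force": force on the tool from outside, world axes, zero at the start; "wrist_torque": the same for the moment, N m; "opening": finger opening in m; "grip_force": force on a finger pad.
Only numpy, scipy, OpenCV 4.12 (cv2) and the standard library are available. Lean on these libraries where they do the work, as an engineer would, in place of code of your own. Each camera call takes 0.05 s, during which the arm holds its last target. There are 200 camera calls.

## Working session

There is one attempt and no reset: what is moved stays moved. The work goes in short steps, Python scripts to look and compute and a tool call to move; the robot and the scene stay as the last step left them, time stands still between calls to the robot, and variables do not carry over. Pictures are saved under pics/ and viewed, at most 10 in all, crops included, and the job is handed in when it is done.

Besides the shell and the picture viewer there is one more tool, called by a JSON object that holds its "api" and its "payload". play_rows: Moves the arm, as the interface text tells. Shift numbers are shares of 0.05 m and turn numbers shares of 8 degrees, none past 1 either way. Its arguments: {"type":"object","properties":{"series":{"type":"array"},"force":{"type":"number"}},"required":["series"]}

```bash
ls; mkdir -p pics; python3 - <<'E'
from station import ctrl, imaging
import cv2,numpy as np
print(ctrl.get_obs())
for n in("scene","top"):
    d=imaging.get_image(n); cv2.imwrite(f"pics/{n}0.png",d["color"]); np.savez(f"pics/{n}0.npz",**d)
    print(n,d["fx"],d["fy"],d["cx"],d["cy"]); print(np.round(d["extrinsics"],4).tolist())
E
```

```text
pics
{'t': 0.0, 'q': array([-1.24997989e+00,  5.33320114e-02,  1.61430924e+00, -4.06301971e-05,
        1.47597769e+00, -1.18991779e-01]), 'dq': array([ 0.00078543,  0.00032246,  0.00045137,  0.00187429, -0.00108889,
       -0.00010809]), 'effort': array([-4.67376067e-04, -3.93671966e+01, -3.70179749e+01, -1.13061001e-04,
        6.93050111e-03,  6.14847224e-06]), 'tool_pos': array([ 0.26590008, -0.5649264 ,  0.23006931]), 'tool_rot': array([-3.06397318e+00, -6.84861660e-01,  3.83607235e-04]), 'contact_force': array([-0.72831826, -0.06631636,  0.26923461]), 'wrist_torque': array([ 0.01404905,  0.03520749, -0.05208537]), 'grip_force': 0.0, 'opening': 0.08512569246673406}
scene 499.5998964119394 499.5998964119394 312.6784085473216 238.9337025589676
[[0.3589, 0.9332, -0.0154, -0.2531], [0.5581, -0.2278, -0.7979, -0.2095], [-0.7482, 0.2778, -0.6026, 1.6685], [0.0, 0.0, 0.0, 1.0]]
top 609.3100760803242 609.3100760803242 304.13487207473486 236.96428934210246
[[0.0283, -0.9996, 0.0015, 0.0328], [-0.9715, -0.0279, -0.2353, 0.6163], [0.2352, 0.0052, -0.9719, 1.5182], [0.0, 0.0, 0.0, 1.0]]
```

View pics/top0.png

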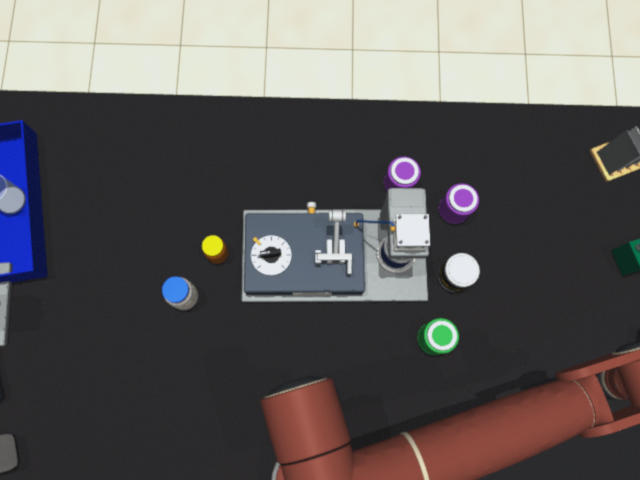

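View pics/scene0.png

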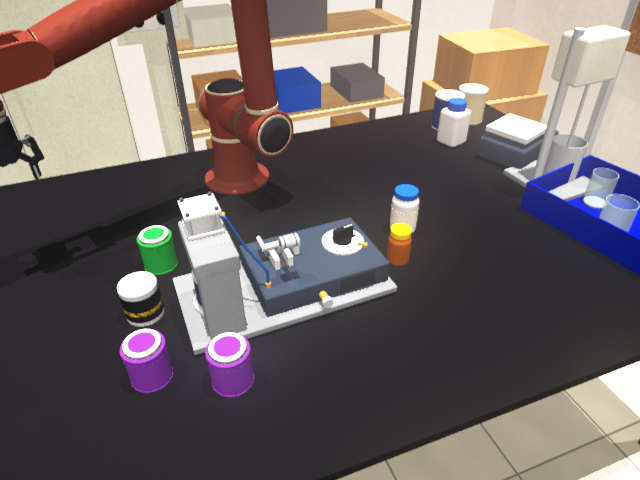

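The top view has the press at px (243–427, 210–300), with x up and y to the left. The dial is at (271,255) with the brass tab near (257,240), the catch and lever around (335,250), and the tin under the C-frame at (397,255). The green (440,336) and purple (404,172; 460,202) tins are look-alikes. The jars are at (178,292) and (214,248), and the dark spare tin is at (461,271).

```bash
cat > h.py <<'E'
import numpy as np,cv2
from scipy.spatial.transform import Rotation as R
def ray(d,uv,z):
    "pixel -> world on plane z (fixed cameras)"
    E=d["extrinsics"]; c=-E[:3,:3].T@E[:3,3]
    v=E[:3,:3].T@np.array([(uv[0]-d["cx"])/d["fx"],(uv[1]-d["cy"])/d["fy"],1])
    return c+v*(z-c[2])/v[2]
def wristcam(d,o):
    "adds extrinsics to a wrist picture from the state o"
    T=np.eye(4);T[:3,:3]=R.from_rotvec(o["tool_rot"]).as_matrix();T[:3,3]=o["tool_pos"]
    d["extrinsics"]=np.linalg.inv(T@d["hand_eye"]); return d
def proj(d,p):
    c=d["extrinsics"][:3]@np.append(p,1); return np.array([d["fx"]*c[0]/c[2]+d["cx"],d["fy"]*c[1]/c[2]+d["cy"]])
E
python3 - <<'E'
from h import *
d=dict(np.load("pics/top0.npz")); im=d["color"]
g=cv2.cvtColor(im,cv2.COLOR_BGR2GRAY); hsv=cv2.cvtColor(im,cv2.COLOR_BGR2HSV)
# dial plate
m=((g>190)&(hsv[...,1]<40)).astype(np.uint8)*255; mm=np.zeros_like(m); mm[230:280,245:296]=m[230:280,245:296]
pts=cv2.findNonZero(mm); hull=cv2.convexHull(pts); e=cv2.fitEllipse(hull); print("dial",e, ray(d,e[0],.091))
for a in ("tab",):
    b=((hsv[...,0]>10)&(hsv[...,0]<28)&(hsv[...,1]>120)&(hsv[...,2]>90)); ys,xs=np.nonzero(b[230:280,245:296]); u=(xs.mean()+245,ys.mean()+230); print("tab",u,ray(d,u,.093),len(xs))
# box top: dark bluish
for uv in [(243,211),(427,300),(427,210),(242,300)]: print(uv, ray(d,uv,.01))
c=cv2.resize(im[195:310,235:435],None,fx=4,fy=4,interpolation=cv2.INTER_CUBIC); cv2.imwrite("pics/top0c.png",c)
E
```

```text
dial ((270.7559814453125, 254.8450469970703), (38.942535400390625, 39.87724685668945), 75.06746673583984) [0.56130633 0.13451842 0.091     ]
tab (np.float64(255.95454545454547), np.float64(240.1818181818182)) [0.59835226 0.17409661 0.093     ] 22
(243, 211) [0.69907497 0.22071148 0.01      ]
(427, 300) [ 0.46783    -0.28010269  0.01      ]
(427, 210) [ 0.71649083 -0.28484538  0.01      ]
(242, 300) [0.45381366 0.21061337 0.01      ]
```

View pics/top0c.png

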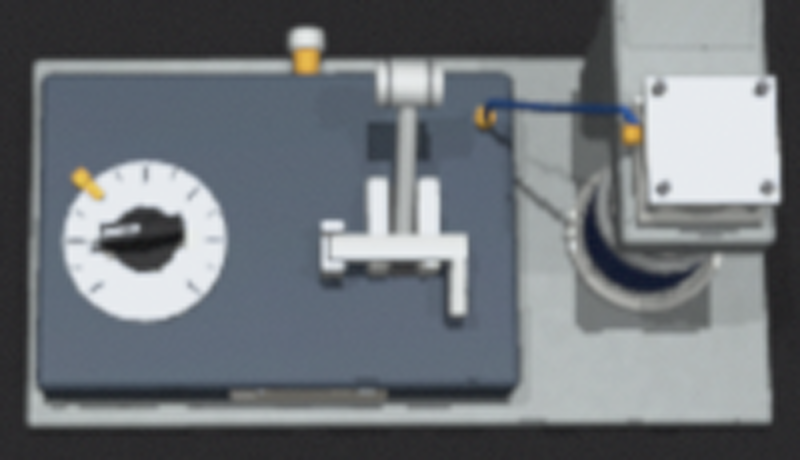

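The enlarged crop gives the dial centre at about world (0.561, 0.135), with its pointer towards the left (crop px 97,247). The brass tab is at crop (87,183), roughly 0.75 rad clockwise. The catch bar is at (400,247) with its stub on the right at (457,290), and its hinge is on the left at (330,250). The lever drum is at (410,83). Next I move above the box.

{"api": "play_rows", "payload": {"series": [[1, [0.76, -0.66, -0.3], [0, 0, 0]], [1, [0.76, -0.66, -0.3], [0, 0, 0]], [1, [0.76, -0.66, -0.3], [0, 0, 0]], [1, [0.76, -0.66, -0.3], [0, 0, 0]], [1, [0.76, -0.66, -0.2], [0, 0, 0]], [1, [0.76, -0.66, -0.2], [0, 0, 0]], [1, [0.76, -0.66, -0.2], [0, 0, 0]], [1, [0.76, -0.66, -0.2], [0, 0, 0]]]}}

```text
t: 1.1
tool_pos: [0.429, -0.1955, 0.3311]
tool_rot: [-3.066, -0.685, 0.0]
contact_force: [1.3, -0.2, 0.6]
opening: 0.0852
grip_force: 0.0
```

{"api": "play_rows", "payload": {"series": [[1, [0.76, -0.66, 0], [0, 0, 0]], [1, [0.76, -0.66, 0], [0, 0, 0]], [1, [0.76, -0.66, 0], [0, 0, 0]], [1, [0.76, -0.66, 0], [0, 0, 0]], [1, [0.76, -0.66, 0], [0, 0, 0]], [1, [0, 0, 0], [0, 0, -1]], [1, [0, 0, 0], [0, 0, -1]], [1, [0, 0, 0], [0, 0, -1]]]}}

```text
t: 2.1
tool_pos: [0.5302, 0.0333, 0.3306]
tool_rot: [-2.853, -1.315, 0.002]
contact_force: [-0.3, -0.5, -0.3]
opening: 0.0857
grip_force: 0.0
```

{"api": "play_rows", "payload": {"series": [[1, [0, 0, 0], [0, 0, -1]], [1, [0, 0, 0], [0, 0, -1]], [1, [0, 0, 0], [0, 0, -1]], [1, [0, 0, 0], [0, 0, -1]], [1, [0, 0, 0], [0, 0, -1]], [1, [0, 0, 0], [0, 0, -1]], [1, [0, 0, 0], [0, 0, 0]], [1, [0, 0, 0], [0, 0, 0]]]}}

```text
t: 3.1
tool_pos: [0.5303, 0.033, 0.331]
tool_rot: [-2.08, -2.354, 0.0]
contact_force: [0.0, 0.5, 0.5]
opening: 0.0852
grip_force: 0.0
```

```bash
python3 - <<'E'
from h import *
from station import ctrl, imaging
o=ctrl.get_obs(); d=wristcam(imaging.get_image("wrist"),o); np.savez("pics/w1.npz",**d); cv2.imwrite("pics/w1.png",d["color"])
print(o["tool_pos"],o["tool_rot"],o["q"]); print(np.round(d["hand_eye"],3).tolist(),d["fx"])
print(R.from_rotvec(o["tool_rot"]).as_matrix().round(3).tolist())
E
```

```text
[0.53030729 0.03299799 0.3310039 ] [-2.07963050e+00 -2.35419616e+00  4.95350519e-04] [-7.79559878e-02 -2.11457659e-01  1.69859065e+00 -1.23937873e-05
  1.65496745e+00 -2.01649505e-01]
[[-0.001, -0.947, -0.322, 0.083], [1.0, -0.001, -0.0, -0.002], [0.0, -0.322, 0.947, -0.143], [0.0, 0.0, 0.0, 1.0]] 364.9611957853708
[[-0.123, 0.992, -0.001], [0.992, 0.123, 0.0], [0.0, -0.0, -1.0]]
```

View pics/w1.png

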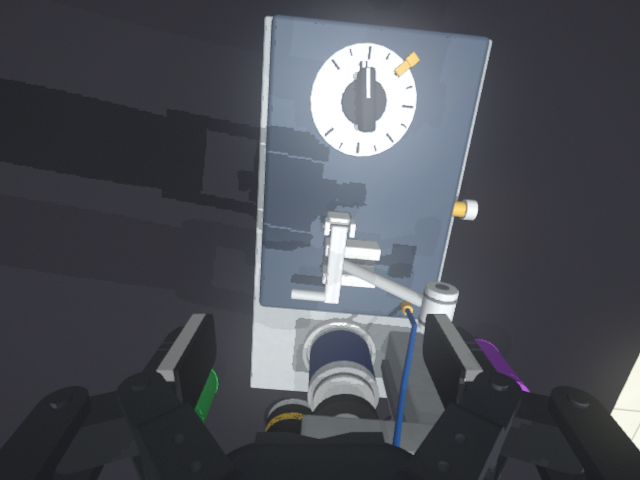

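The wrist view shows the plate centre near px (364,99) and the bar with its ivory line running (367,97)→(364,62). The tab is at (407,65). The catch bar runs (340,215)→(333,300) with its stub at (308,295), and the lever drum is at (440,300).

```bash
python3 - <<'E'
from h import *
d=dict(np.load("pics/w1.npz")); im=d["color"]
g=cv2.cvtColor(im,cv2.COLOR_BGR2GRAY); hsv=cv2.cvtColor(im,cv2.COLOR_BGR2HSV)
m=((g>190)&(hsv[...,1]<40)).astype(np.uint8)*255; mm=np.zeros_like(m); mm[38:162,305:420]=m[38:162,305:420]
n,l,s,_=cv2.connectedComponentsWithStats(mm); k=1+np.argmax(s[1:,4]); pts=cv2.findNonZero((l==k).astype(np.uint8))
w=np.array([ray(d,p,.091)[:2] for p in cv2.convexHull(pts)[:,0]]).astype(np.float32)
c,r=cv2.minEnclosingCircle(w); c=np.array(c); print("dial",c,r, "ell",ray(d,cv2.fitEllipse(cv2.convexHull(pts))[0],.091))
b=((hsv[...,0]>10)&(hsv[...,0]<28)&(hsv[...,1]>120)&(hsv[...,2]>90)); b[:,:390]=0;b[:,425:]=0;b[90:]=0
ys,xs=np.nonzero(b); t=ray(d,(xs.mean(),ys.mean()),.094)[:2]; print("tab px",xs.mean(),ys.mean(),t,np.linalg.norm(t-c),"ang",np.degrees(np.arctan2(*(t-c)[::-1])))
for uv,z in [((367,97),.129),((363,62),.097),((367,130),.129)]: print(uv,ray(d,uv,z)[:2]-c, np.degrees(np.arctan2(*(ray(d,uv,z)[:2]-c)[::-1])))
print("centre proj at .129",proj(d,[*c,.129]))
for uv in [(275,17),(490,40),(261,300),(437,310)]: print("box",uv,ray(d,uv,.085)[:2])
cv2.imwrite("pics/w1c.png",np.hstack([cv2.resize(im[35:165,300:430],(400,400),interpolation=2),cv2.resize(im[200:330,270:400],(400,400),interpolation=2)]))
E
```

```text
dial [0.55879068 0.13552366] 0.05234372988343239 ell [0.55847921 0.13798802 0.091     ]
tab px nan nan [nan nan] nan ang nan
(367, 97) [-0.00118734  0.00238418] 116.47373620799733
(363, 62) [-0.00624538  0.03407502] 100.38608108893395
(367, 130) [ 0.00337795 -0.02504521] -82.31863799016703
centre proj at .129 [367.88438033 100.05866766]
box (275, 17) [0.46619387 0.1987401 ]
box (490, 40) [0.67008882 0.20467717]
box (261, 300) [ 0.47428328 -0.09681178]
box (437, 310) [ 0.68535429 -0.0842448 ]<stdin>:9: RuntimeWarning: Mean of empty slice.
  ret = ret.dtype.type(ret / rcount)
```

View pics/w1c.png

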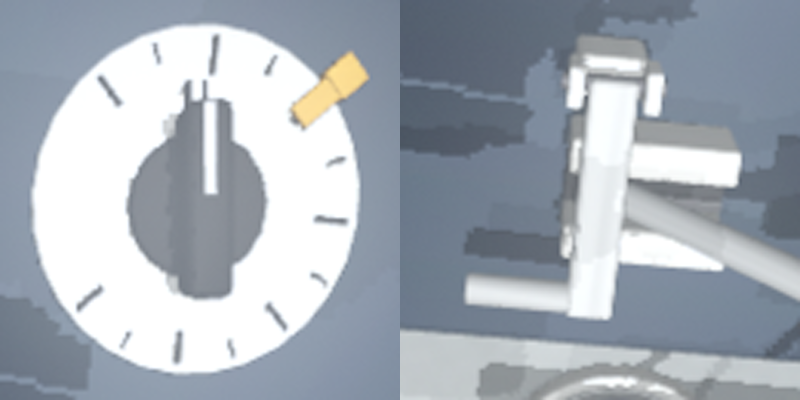

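```bash
cat >> h.py <<'E'
def plan(o,p,yaw=None):
    "tool-axis shift (shares of .05) and turn (shares of 8 deg) to TCP p, tool-y azimuth yaw (deg), tool kept pointing down"
    M=R.from_rotvec(o["tool_rot"]).as_matrix(); s=M.T@(np.array(p)-o["tool_pos"])/.05
    t=[0,0,0]
    if yaw is not None:
        a=np.radians(yaw); y=np.array([np.cos(a),np.sin(a),0]); z=np.array([0,0,-1.]); D=np.column_stack([np.cross(y,z),y,z])
        t=np.degrees(R.from_matrix(M.T@D).as_rotvec())/8
    print("shift",np.round(s,2),"turn",np.round(t,2)); return s,t
E
python3 - <<'E'
from h import *
from station import ctrl
d=dict(np.load("pics/w1.npz"))
f=lambda u,v,ox=300,oy=35:(ox+u/3.077,oy+v/3.077)
an=lambda v:np.degrees(np.arctan2(v[1],v[0]))
c=np.array([.5587,.1365])
a,b=ray(d,f(211,193),.129),ray(d,f(208,100),.129); print("bar",a,b,an(b-a))
a2=ray(d,f(218,297),.129); print("bar whole", an(b-a2))
p=ray(d,f(205,82),.097); print("tip",p,an(p[:2]-c),np.linalg.norm(p[:2]-c))
i,o_=ray(d,f(299,112),.095),ray(d,f(357,62),.095); print("tab",i,o_,an(o_-i),an(i[:2]-c),an(o_[:2]-c),np.linalg.norm(i[:2]-c),np.linalg.norm(o_[:2]-c))
# catch: bar top ends, stub
for n,uv,z in [("stub tip",(466,290),.122),("stub root",(570,295),.122),("bar free",(590,318),.127),("bar hinge",(610,80),.127)]: print(n,ray(d,f(uv[0]-400,uv[1],270,200),z))
plan(ctrl.get_obs(),[c[0],c[1],.2],10)
E
```

```text
bar [0.55907616 0.13749204 0.129     ] [0.55423702 0.16126293 0.129     ] 101.50671689042652
bar whole 102.6646540563524
tip [0.55585912 0.17030577 0.097     ] 94.80358847224478 0.03392493143503475
tab [0.58614188 0.16589259 0.095     ] [0.60098857 0.18166908 0.095     ] 46.73912064390374 46.96576315047432 46.886411215193725 0.04021170285705964 0.06187542977032827
stub tip [ 0.51035541 -0.06576627  0.122     ]
stub root [ 0.54656054 -0.06324167  0.122     ]
bar free [ 0.55416687 -0.06864603  0.127     ]
bar hinge [0.54910417 0.01719545 0.127     ]
shift [1.98 0.82 2.62] turn [-0.   -0.   -0.36]
```

{"api": "play_rows", "payload": {"series": [[1, [0.66, 0.27, 0.5], [0, 0, -0.25]], [1, [0.66, 0.27, 0.5], [0, 0, -0.25]], [1, [0.66, 0.28, 0.5], [0, 0, 0]], [1, [0, 0, 0.8], [0, 0, 0]], [1, [0, 0, 0.8], [0, 0, 0]], [1, [0, 0, 0.8], [0, 0, 0]], [1, [0, 0, 0.4], [0, 0, 0]], [1, [0, 0, 0], [0, 0, 0]]]}}

```text
t: 4.15
tool_pos: [0.5541, 0.1371, 0.1148]
tool_rot: [-1.993, -2.425, 0.004]
contact_force: [0.6, -0.9, 0.2]
opening: 0.0852
grip_force: 0.0
```

```bash
python3 - <<'E'
from h import *
from station import ctrl
plan(ctrl.get_obs(),[.5587,.1365,.103],11)
E
```

```text
shift [-0.03  0.09  0.24] turn [-0.02 -0.    0.02]
```

{"api": "play_rows", "payload": {"series": [[1, [-0.03, 0.09, 0.24], [0, 0, 0]], [0, [0, 0, 0], [0, 0, 0]], [0, [0, 0, 0], [0, 0, 0]], [0, [0, 0, 0], [0, 0, 0]], [0, [0, 0, 0], [0, 0, 0]], [0, [0, 0, 0], [0, 0, 0]], [0, [0, 0, 0], [0, 0, 0]], [0, [0, 0, 0], [0, 0, 0]]], "force": 30}}

```text
t: 5.15
tool_pos: [0.5605, 0.1368, 0.1049]
tool_rot: [1.993, 2.427, 0.002]
contact_force: [3.3, 0.6, 1.5]
opening: 0.0133
grip_force: 35.3
```

{"api": "play_rows", "payload": {"series": [[0, [0, 0, 0], [0, 0, 0.85]], [0, [0, 0, 0], [0, 0, 0.85]], [0, [0, 0, 0], [0, 0, 0.85]], [0, [0, 0, 0], [0, 0, 0.85]], [0, [0, 0, 0], [0, 0, 0.85]], [0, [0, 0, 0], [0, 0, 0.85]], [0, [0, 0, 0], [0, 0, 0.85]], [0, [0, 0, 0], [0, 0, 0.82]]]}}

```text
t: 6.15
tool_pos: [0.5615, 0.1366, 0.105]
tool_rot: [2.881, 1.248, 0.007]
contact_force: [6.2, 0.1, -1.0]
opening: 0.013
grip_force: 34.8
```

{"api": "play_rows", "payload": {"series": [[0, [0, 0, 0], [0, 0, 0]], [0, [0, 0, 0], [0, 0, 0]], [0, [0, 0, 0], [0, 0, 0]]]}}

```text
t: 6.52
tool_pos: [0.5615, 0.1366, 0.105]
tool_rot: [2.879, 1.253, 0.007]
contact_force: [6.6, 0.7, -1.7]
opening: 0.0133
grip_force: 34.9
```

```bash
python3 - <<'E'
from h import *
from station import ctrl
o=ctrl.get_obs();print(o["wrist_torque"],R.from_rotvec(o["tool_rot"]).as_matrix()[:,1])
plan(o,[.5587,.1365,.104],-43.2)
E
```

```text
[ 0.09417472 -1.0341527  -0.04155171] [ 0.73158735 -0.68173999  0.00324771]
shift [-0.04 -0.04  0.02] turn [ 0.02 -0.02  0.03]
```

{"api": "play_rows", "payload": {"series": [[1, [0, 0, 0], [0, 0, 0]], [1, [0, 0, 0], [0, 0, 0]], [1, [0, 0, -0.3], [0, 0, 0]], [1, [0, 0, -0.8], [0, 0, 0]], [1, [-0.3, 0, -1], [0, 0, 0]], [1, [-0.5, 0, -1], [0, 0, 0]], [1, [-0.2, 0, -0.7], [0, 0, 0]], [1, [0, 0, 0], [0, 0, 0]]]}}

```text
t: 7.52
tool_pos: [0.527, 0.0998, 0.2999]
tool_rot: [2.878, 1.251, 0.013]
contact_force: [0.3, -0.4, -1.3]
opening: 0.0852
grip_force: 0.0
```

```bash
python3 - <<'E'
from h import *
from station import ctrl, imaging
o=ctrl.get_obs(); d=wristcam(imaging.get_image("wrist"),o); np.savez("pics/w2.npz",**d)
u,v=proj(d,[.5595,.1365,.1]).astype(int); print(u,v,o["tool_pos"],o["dq"].round(3))
u=max(u,75);v=max(v,75); print("crop origin",u-75,v-75)
cv2.imwrite("pics/w2.png",cv2.resize(d["color"][v-75:v+75,u-75:u+75],(600,600),interpolation=2))
E
```

```text
318 156 [0.52703245 0.09980858 0.29989577] [ 0.008  0.048  0.065  0.004 -0.025  0.004]
crop origin 243 81
```

View pics/w2.png

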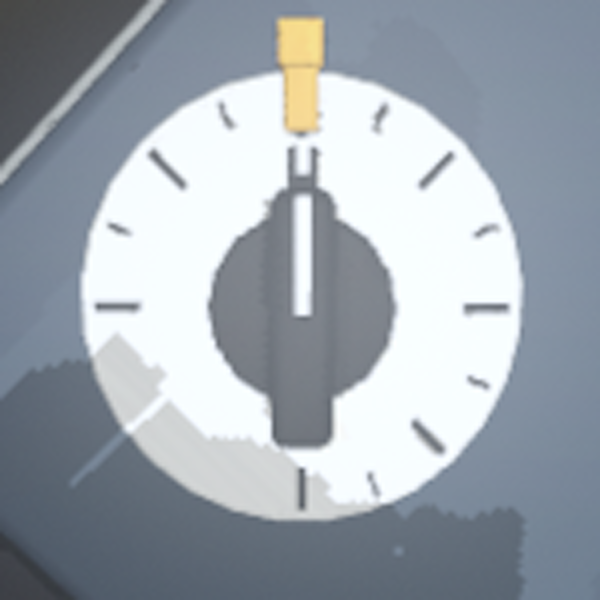

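The pointer stands exactly in line with the tab (crop x≈302 for both), so the dial is set. Next is the catch: I turn the tool so the camera is on the robot side and go above the stub.

{"api": "play_rows", "payload": {"series": [[0.5, [0, 0, 0], [0, 0, -1]], [0.5, [0, 0, 0], [0, 0, -1]], [0.5, [0, 0, 0], [0, 0, -1]], [0.5, [0, 0, 0], [0, 0, -1]], [0.5, [0, 0, 0], [0, 0, -1]], [0.5, [0, 0, 0], [0, 0, -1]], [0.5, [0, 0, 0], [0, 0, -1]], [0.5, [0, 0, 0], [0, 0, -1]]]}}

```text
t: 8.57
tool_pos: [0.5249, 0.1004, 0.2919]
tool_rot: [-1.77, -2.591, 0.004]
contact_force: [-0.4, -0.2, -0.3]
opening: 0.0425
grip_force: 0.0
```

{"api": "play_rows", "payload": {"series": [[0.5, [0, 0, 0], [0, 0, -1]], [0.5, [0, 0, 0], [0, 0, -1]], [0.5, [0, 0, 0], [0, 0, -1]], [0.5, [0, 0, 0], [0, 0, -1]], [0.5, [0, 0, 0], [0, 0, -1]], [0.5, [0, 0, 0], [0, 0, -1]], [0.5, [0, 0, 0], [0, 0, -1]], [0.5, [0, 0, 0], [0, 0, -1]]]}}

```text
t: 9.57
tool_pos: [0.5249, 0.1004, 0.2919]
tool_rot: [-0.128, -3.135, 0.0]
contact_force: [0.3, -0.1, -1.2]
opening: 0.0427
grip_force: 0.0
```

{"api": "play_rows", "payload": {"series": [[0.5, [0, 0, 0], [0, 0, -0.9]], [0.5, [0, 0, 0], [0, 0, 0]]]}}

```text
t: 9.82
tool_pos: [0.525, 0.1003, 0.2922]
tool_rot: [0.06, -3.137, 0.0]
contact_force: [0.1, -1.3, -0.2]
opening: 0.0426
grip_force: 0.0
```

```bash
python3 - <<'E'
from h import *
from station import ctrl, imaging
o=ctrl.get_obs(); plan(o,[.529,-.0645,.20],92)
d=dict(np.load("pics/w2.npz")); print("dial c",ray(d,(318.5,155.2),.091))
d=wristcam(imaging.get_image("wrist"),o); np.savez("pics/w3.npz",**d); cv2.imwrite("pics/w3.png",d["color"]); print(proj(d,[.529,-.0645,.122]),o["tool_pos"])
E
```

```text
shift [ 0.04 -3.3   1.85] turn [-0.   -0.03  0.02]
dial c [0.56034848 0.13670863 0.091     ]
[133.42555875 217.4983474 ] [0.52500096 0.10026298 0.29224017]
```

{"api": "play_rows", "payload": {"series": [[0.5, [0, -0.82, 0], [0, 0, 0]], [0.5, [0.02, -0.82, 0], [0, 0, 0]], [0.5, [0.02, -0.83, 0], [0, 0, 0]], [0.5, [0, -0.83, 0.4], [0, 0, 0]], [0.5, [0, 0, 0.7], [0, 0, 0]], [0.5, [0, 0, 0.6], [0, 0, 0]], [0.5, [0, 0, 0], [0, 0, 0]], [0.5, [0, 0, 0], [0, 0, 0]]]}}

```text
t: 10.88
tool_pos: [0.5306, -0.0648, 0.2103]
tool_rot: [-0.061, 3.14, -0.0]
contact_force: [0.0, 0.3, 0.4]
opening: 0.0426
grip_force: 0.0
```

```bash
python3 - <<'E'
from h import *
from station import ctrl, imaging
o=ctrl.get_obs(); plan(o,[.529,-.0645,.103],92)
d=wristcam(imaging.get_image("wrist"),o); np.savez("pics/w4.npz",**d); im=d["color"].copy()
for p in ([.529,-.0645,.122],[.5115,-.0655,.122],[.525,.0134,.122]):
    u,v=proj(d,p); print(u,v); cv2.circle(im,(int(u),int(v)),3,(0,0,255),1)
cv2.imwrite("pics/w4.png",im)
E
```

```text
shift [0.03 0.01 2.15] turn [-0.    0.01  0.03]
319.7623688980753 248.517044060721
319.25952103122256 223.49586486257388
435.5805008446578 247.04889360165572
```

View pics/w4.png

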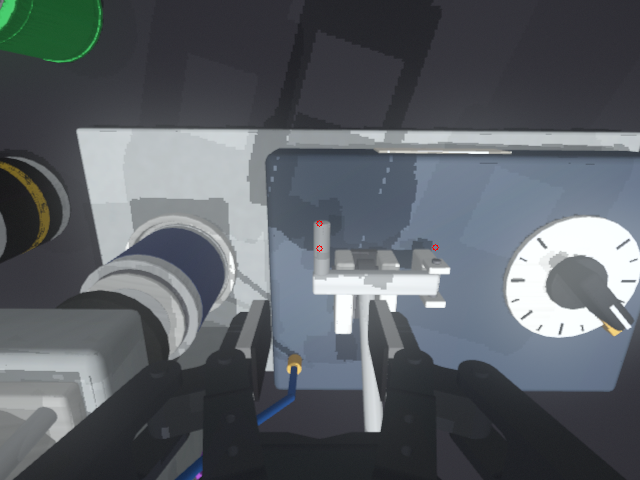

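The stub shows at px (322, 220–275), within 2 px of the prediction, and the hinge bracket is near (433,265). I descend and grip.

{"api": "play_rows", "payload": {"series": [[0.5, [0.03, 0.04, 0.7], [0, 0, 0]], [0.5, [0, 0, 0.7], [0, 0, 0]], [0.5, [0, 0, 0.5], [0, 0, 0]], [0.5, [0, 0, 0.25], [0, 0, 0]], [0.5, [0, 0, 0], [0, 0, 0]], [0, [0, 0, 0], [0, 0, 0]], [0, [0, 0, 0], [0, 0, 0]], [0, [0, 0, 0], [0, 0, 0]]], "force": 25}}

```text
t: 11.92
tool_pos: [0.5297, -0.0634, 0.1035]
tool_rot: [-0.061, 3.138, -0.002]
contact_force: [-0.4, -0.8, 4.1]
opening: 0.01
grip_force: 24.4
```

{"api": "play_rows", "payload": {"series": [[0, [0, 0, 0], [0, 0, 0]], [0, [0, 0, 0], [0, 0, 0]]]}}

```text
t: 12.18
tool_pos: [0.5297, -0.0634, 0.1034]
tool_rot: [-0.061, 3.138, -0.002]
contact_force: [0.8, -1.9, 6.5]
opening: 0.0099
grip_force: 24.7
```

{"api": "play_rows", "payload": {"series": [[0, [0, 0.015, -0.218], [0, 0, 0]], [0, [0, 0.045, -0.214], [0, 0, 0]], [0, [0, 0.075, -0.205], [0, 0, 0]], [0, [0, 0.103, -0.193], [0, 0, 0]], [0, [0, 0.129, -0.176], [0, 0, 0]], [0, [0, 0.152, -0.157], [0, 0, 0]], [0, [0, 0.172, -0.134], [0, 0, 0]], [0, [0, 0.189, -0.109], [0, 0, 0]]]}}

```text
t: 13.18
tool_pos: [0.5286, -0.0231, 0.1767]
tool_rot: [-0.059, 3.136, -0.016]
contact_force: [-2.8, -8.8, 10.9]
opening: 0.0097
grip_force: 25.1
```

{"api": "play_rows", "payload": {"series": [[0, [0, 0.203, -0.081], [0, 0, 0]], [0, [0, 0.212, -0.052], [0, 0, 0]], [0, [0, 0.217, -0.022], [0, 0, 0]], [0, [0, 0.218, 0.009], [0, 0, 0]], [0, [0, 0.215, 0.039], [0, 0, 0]], [0, [0, 0.207, 0.068], [0, 0, 0]], [0, [0, 0.195, 0.097], [0, 0, 0]], [0, [0, 0, 0], [0, 0, 0]]]}}

```text
t: 14.18
tool_pos: [0.5256, 0.0554, 0.1698]
tool_rot: [-0.063, 3.136, 0.002]
contact_force: [6.4, 2.2, 2.4]
opening: 0.0098
grip_force: 26.7
```

The arc ended where it was expected. I release, rise clear and check.

{"api": "play_rows", "payload": {"series": [[0.5, [0, 0, 0], [0, 0, 0]], [0.5, [0, 0, 0], [0, 0, 0]], [0.5, [0, 0, -0.3], [0, 0, 0]], [0.5, [0, 0, -0.8], [0, 0, 0]], [1, [0, 0, -0.9], [0, 0, 0]], [1, [0, -0.6, -0.7], [0, 0, 0]], [1, [0, -0.6, 0], [0, 0, 0]], [1, [0, 0, 0], [0, 0, 0]]]}}

```text
t: 15.18
tool_pos: [0.5265, -0.007, 0.3056]
tool_rot: [-0.057, 3.14, -0.0]
contact_force: [-0.1, -0.5, -1.6]
opening: 0.0856
grip_force: 0.0
```

```bash
python3 - <<'E'
from h import *
from station import ctrl, imaging
o=ctrl.get_obs(); plan(o,[.642,-.0253,.1725],92); print(o["tool_pos"])
d=wristcam(imaging.get_image("wrist"),o); np.savez("pics/w5.npz",**d); im=d["color"].copy()
for p in ([.642,-.0253,.1915],[.642,-.0453,.1915],[.642,-.0053,.1915]):
    u,v=proj(d,p); print(u,v); cv2.circle(im,(int(u),int(v)),3,(0,0,255),1)
cv2.imwrite("pics/w5.png",im)
E
```

```text
shift [-2.29 -0.45  2.67] turn [-0.    0.01  0.01]
[ 0.52645222 -0.00697334  0.30561907]
292.6421666317698 367.79124950214685
268.9390460429865 367.0850197823562
316.31161932542756 368.4964760937606
```

View pics/w5.png

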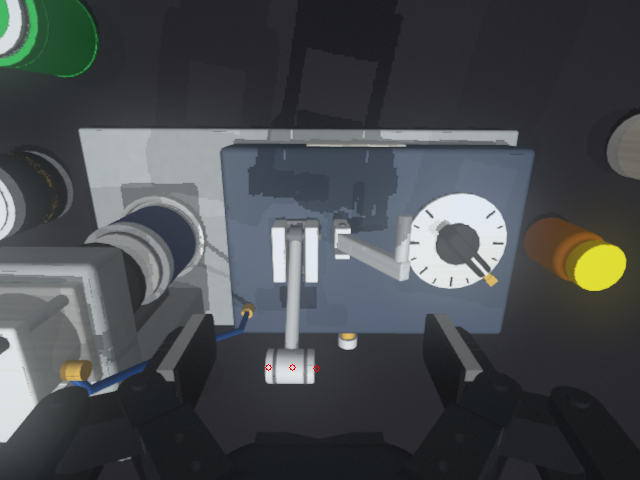

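The catch has flipped over: its bar runs (345,235)→(405,275) towards the dial, and the pointer is still at the tab (490,280). The drum spans px 265–316 with its centre at (291,367), so y≈-0.027. I go to it now.

{"api": "play_rows", "payload": {"series": [[0.8, [-0.77, -0.16, 0], [0, 0, 0]], [0.8, [-0.76, -0.16, 0], [0, 0, 0]], [0.8, [-0.76, -0.16, 0.2], [0, 0, 0]], [0.8, [0, 0, 0.8], [0, 0, 0]], [0.8, [0, 0, 0.8], [0, 0, 0]], [0.8, [0, 0, 0.6], [0, 0, 0]], [0.8, [0, 0, 0.25], [0, 0, 0]], [0.8, [0, 0, 0], [0, 0, 0]]]}}

```text
t: 16.23
tool_pos: [0.6411, -0.0244, 0.1709]
tool_rot: [0.062, -3.139, -0.001]
contact_force: [0.3, -0.1, 0.3]
opening: 0.0687
grip_force: 0.0
```

```bash
python3 - <<'E'
from h import *
from station import ctrl
o=ctrl.get_obs();print(o["tool_pos"]);plan(o,[.642,-.027,.1725],92)
E
```

```text
[ 0.64114826 -0.0244332   0.17091228]
shift [-0.01 -0.05 -0.03] turn [ 0.   -0.01  0.03]
```

{"api": "play_rows", "payload": {"series": [[0.8, [-0.01, -0.05, -0.03], [0, 0, 0]], [0.3, [0, 0, 0], [0, 0, 0]], [0.3, [0, 0, 0], [0, 0, 0]], [0.3, [0, 0, 0], [0, 0, 0]], [0.3, [0, 0, 0], [0, 0, 0]], [0.3, [0, 0, 0], [0, 0, 0]]], "force": 60}}

```text
t: 16.98
tool_pos: [0.6431, -0.027, 0.1752]
tool_rot: [-0.061, 3.138, 0.002]
contact_force: [-0.8, 3.4, 6.2]
opening: 0.0391
grip_force: 60.8
```

{"api": "play_rows", "payload": {"series": [[0.3, [0.191, 0, -0.161], [0, 0, 0]], [0.3, [0.206, 0, -0.141], [0, 0, 0]], [0.3, [0.219, 0, -0.12], [0, 0, 0]], [0.3, [0.23, 0, -0.098], [0, 0, 0]], [0.3, [0.239, 0, -0.074], [0, 0, 0]], [0.3, [0.245, 0, -0.05], [0, 0, 0]], [0.3, [0.249, 0, -0.025], [0, 0, 0]], [0.3, [0.25, 0, 0], [0, 0, 0]]]}}

```text
t: 17.98
tool_pos: [0.553, -0.0299, 0.2088]
tool_rot: [-0.062, 3.133, 0.004]
contact_force: [5.2, 6.9, 1.5]
opening: 0.0391
grip_force: 60.6
```

{"api": "play_rows", "payload": {"series": [[0.3, [0.249, 0, 0.025], [0, 0, 0]], [0.3, [0.245, 0, 0.05], [0, 0, 0]], [0.3, [0.04, 0, 0], [0, 0, 0]], [0.3, [0, 0, 0], [0, 0, 0]], [0.3, [0, 0, 0], [0, 0, 0]]]}}

```text
t: 18.6
tool_pos: [0.527, -0.0307, 0.2049]
tool_rot: [-0.062, 3.132, 0.005]
contact_force: [7.7, 7.7, 2.4]
opening: 0.0389
grip_force: 60.6
```

{"api": "play_rows", "payload": {"series": [[0.3, [0.06, 0, 0.01], [0, 0, 0]], [0.3, [0, 0, 0], [0, 0, 0]], [0.3, [0.04, 0, 0.01], [0, 0, 0]], [0.3, [0, 0, 0], [0, 0, 0]], [0.3, [0, 0, 0], [0, 0, 0]], [0.3, [0, 0, 0], [0, 0, 0]]]}}

```text
t: 19.35
tool_pos: [0.5269, -0.0308, 0.2051]
tool_rot: [-0.062, 3.118, 0.005]
contact_force: [26.9, 8.4, -4.9]
opening: 0.039
grip_force: 61.0
```

```bash
python3 - <<'E'
from h import *
from station import ctrl, imaging
o=ctrl.get_obs(); print(o["tool_pos"],o["contact_force"],o["grip_force"])
d=imaging.get_image("top"); a=cv2.resize(d["color"][195:310,235:435],None,fx=4,fy=4,interpolation=2)[:, :800]
cv2.imwrite("pics/t6.png",a)
E
```

```text
[ 0.5269235  -0.03076995  0.20506401] [26.87870571  8.42586146 -4.87301421] 60.95935642719269
```

View pics/t6.png

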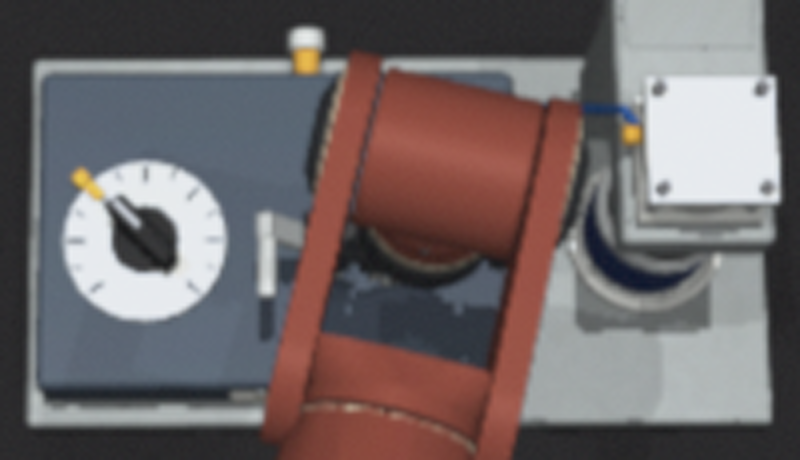

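The pointer is on the tab (crop 105,205), the catch is over at (270,250), and the lever is at its stop: the force rose to 27 N with no further motion. I ease the pull slightly and hand in.

{"api": "play_rows", "payload": {"series": [[0.3, [-0.05, 0, 0], [0, 0, 0]], [0.3, [0, 0, 0], [0, 0, 0]], [0.3, [0, 0, 0], [0, 0, 0]], [0.3, [0, 0, 0], [0, 0, 0]], [0.3, [0, 0, 0], [0, 0, 0]]]}}

```text
t: 20.02
tool_pos: [0.527, -0.0307, 0.205]
tool_rot: [-0.062, 3.125, 0.005]
contact_force: [16.0, 7.1, 1.4]
opening: 0.039
grip_force: 61.7
```

```bash
python3 -c "
from station import ctrl
o=ctrl.get_obs();print(o['tool_pos'],o['contact_force'],o['grip_force'])
print(ctrl.finish_job())"
```

```text
[ 0.52697071 -0.03074656  0.20497709] [15.99659919  7.07495469  1.35844043] 61.68567359447479
the job is handed in; nothing more can be done
None
```

The job is handed in at about 20 s, with no verdict returned: the dial is on the marker, the catch is flipped over, and the lever is held against its stop by its T-grip; I did not check the lid directly.

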